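Lock the tube-turning spindle with its hitch pin

ROBOT

A 6-joint arm with a two-finger parallel gripper is mounted at the origin on the work surface. World frame = base frame: x ahead of the robot, y to its left, z up, the work surface at z = 0. Lengths are in mm, angles in rad, forces in N, time in s.
With the tool pointing down it reaches from about 350 to 775 mm from the base axis. Payload 7.3 kg.
Tool frame: the origin (TCP) lies midway between the tips of the shut fingers; the grasp point (between the pads) lies 19 mm behind it; z points along the fingers, y is the line along which they close (so a half turn about z gives the same grasp; the last joint's range is limited). The gripper opens to 92 mm and grips with 3 to 60 N. Pads are 19 mm wide; open, the fingers measure 130 mm over their backs; the gripper's body (75 mm by 190 mm) begins 47 mm behind the grasp point.
Start: joints at [-1.445, 0.342, 1.524, -0, 1.275, -0.146], TCP at [140.967, -505.74, 226.741] pointing down, gripper open.
Joint ranges: [-2.53, 2.53], [-0.77, 2.02], [0.04, 2.7], [-1, 4.14], [0.28, 2.66], [-3.11, 3.11]. Speed limits (rad/s): [2.57, 2.57, 3.14, 3.14, 3.14, 3.14].

INTERFACE

Orientations are given as [roll, pitch, yaw] about the fixed x, y, z axes, in that order (R = Rz(yaw) Ry(pitch) Rx(roll)).
In Python, from plant import get_obs, capture, camera_model, close_job, search_frame, regions_of, pinpoint gives the robot as it stands. The module is installed in compiled form; this text tells all that it offers.
- The arm moves only by the shell command python3 -m pendant 'ROWS'. ROWS is JSON, one flat list of numbers, 7 for each row, row after row: the shift along the tool's x, y, z in units of 30 mm (1.0 is 30 mm), then the turn, a rotation vector about the tool's x, y, z in units of 4 degrees (1.0 is 4 degrees), then the closure, from -1 (fully open) to 1 (shut), so that 0 is half open. In form: [dx, dy, dz, wx, wy, wz, gripper, dx, dy, dz, wx, wy, wz, gripper, ...]. A call has 1 to 12 rows; each row shifts and turns the commanded pose from where the row before left it, along the tool's axes as they then stand; what a row does not reach is not made up. A row lasts 1/10 s, in which the tool goes at most 50 mm and 8.59 degrees, less where a joint would pass 70% of its speed; a pose out of reach is approached as far as the arm can. A call with a number of a shift or a turn outside -1 to 1 is refused whole. A call with a gripper value outside its range is refused whole. The fingers move at their own pace and stop on an object; the grip force is fixed at half the most. Time passes only in rows, so rows that do not move let the fingers close. It gives the time, the measured TCP pose, the force, the opening and the grip force at its end, in the units of the state.
- get_obs(): the state, without advancing time (a new reading comes with each control period).
- capture(name): name is "scene" or "top" or "wrist"; returns the picture (400x640x3 uint8, red, green, blue); there is no depth.
- camera_model(name): a dict with "fov_y" (degrees; the focal length in pixels is half the picture's height over the tangent of half this angle, whatever the lens; pixels are square), "cx", "cy" (the principal point, pixels), "pose" (4x4, takes a point from camera to world coordinates). Camera axes: x right, y up, looking along -z (the intrinsics and any distortion apply to the point x, -y, -z); pixel columns grow to the right and rows downward; lengths in mm; the calibration is good to about 2 mm. The wrist camera is an equidistant fisheye: a pixel r from the principal point sees the ray r / f radians off the axis. A picture is of the moment at which its call begins: read the wrist's pose just before it. camera_model takes no time and is no camera call; for the wrist camera it gives the pose at the moment of the call.
- close_job(): hands the job in; it is judged then, once.
Trained networks look in the newest picture that a camera, given by its name, has taken for a name from the list of things; names that differ only in an ending like _2 or _b are one class to them, and where a whole thing is asked for, a point or a joint stands for the part that bears it (a point fixed in the world has none). Each returns a list of dicts, best first, with "score" (0 to 1); they miss things now and then, are a little off and sometimes report something else, mostly with a low value. They report only what shows in the picture. A call takes as long as a camera call.
- search_frame(camera, thing): "location" ([column, row] in pixels, amid what is visible of it).
- regions_of(camera, thing): "pixels" (400x640 bool, what is visible of it) and "location" ([column, row] in pixels, amid what is visible of it).
- pinpoint(camera, thing): "location" ([column, row] in pixels: a listed point, or the origin of a listed thing).
The state is a dict: "time": time; "joint_positions": joint angles; "dq": joint speeds; "tau": joint torques, N m; "tool_pos": TCP position; "tcp_rot": TCP orientation; "contact_force": force on the tool from outside, world axes, zero at the start; "moment": the same for the moment, N m; "grip_width": finger opening in mm; "finger_force": force on a finger pad.
Only numpy, scipy, OpenCV 4.12 (cv2) and the standard library are available. Lean on these libraries where they do the work, as an engineer would, in place of code of your own. Each camera call takes 0.05 s, during which the arm holds its last target. There are 200 camera calls.

TASK

The cardboard tube on the blue turning stand must not slide off its square shaft. Take the hitch pin with the big wire loop from the wooden pin rack, push it fully down through the cross hole near the shaft's free end with its loop folded back towards the tube, then swing the loop over the top and down over the shaft end so that it closes around it, and leave it so.

Things in the scene. Friction and masses are not known exactly. Their poses are not given: they have to be found in the camera images.
- hitch_pin: Steel pin, 0.25 kg, upright in a 3-hole wood rack (72 mm high); beside it (90 mm, along y): a small-looped pin, a loopless T-bar pin. Origin: shank tip, 10 mm above the table; z up. Shank 12 x 62 mm, end tapered; collar 36 mm wide, 62-70 mm up, rests on the rack. Grip tab 14 mm (y) x 22 mm (x), 70-120 mm up: grip across y about 104 mm up, fingertips clear of the loop hinge at 76 mm.
- loop (a joint): Angle (rad) of the pin's wire loop about the pin's y axis, 76 mm above its tip: 0 folded back, leaning 45 degrees towards the pin's +x; 0.785 upright; 3.665 shut, hanging on the -x side 15 degrees off straight down. A light spring pulls it shut, but its weight keeps it folded back until it is pushed (under 1 N at the bar) past upright; then it swings shut by itself in a second or two and stays shut.
- loop_bar (a point): Middle of the loop's end bar. The loop is a U of 6 mm wire: legs 36 mm either side of the pin (66 mm clear between), bar 80 mm from the hinge. Folded back, the bar is 57 mm from the pin's axis towards its +x and 57 mm above the hinge; at the top of its swing 80 mm above the hinge, while the grip tab's top is 44 mm above the hinge.
- cross_hole (a point): Mouth centre of the vertical 22 mm through hole, on top of the fixed 40 mm square shaft, 120 mm above the table. x runs along the shaft: free end 32 mm to -x; to +x a hub from 42 mm and the tube from 64 mm, its top 51 mm above this point. Fitted: pin's x along this x (within 8 degrees, for the loop to pass the shaft), collar on the shaft, pin tip 62 mm below this point.

How it is judged (in metres and radians):
On the way:
1. the big-looped hitch pin is fully down in the cross hole, its loop still folded back (horizontal distance between hitch_pin and cross_hole below 0.012 m and z of hitch_pin in the frame of cross_hole below -0.054 m and angle between hitch_pin's own z axis and vertical below 0.18 rad and value of joint loop below 0.6 rad), for 0.2 s.
At the end, for the whole second after the job is handed in: The hitch pin stands in the cross hole, within 12 mm of its centre, within 10 degrees of upright and within 8 mm of fully down; its loop is shut (3.3 rad or more) around the shaft end, its bar below the shaft; all at rest (horizontal distance between hitch_pin and cross_hole below 0.012 m and z of hitch_pin in the frame of cross_hole below -0.054 m and angle between hitch_pin's own z axis and vertical below 0.18 rad and value of joint loop above 3.3 rad and z of loop_bar in the frame of cross_hole below -0.04 m and x of loop_bar in the frame of cross_hole below 0 m and linear speed of hitch_pin below 0.02 m/s and velocity of joint loop below 0.2 rad/s); the robot touches nothing.
It also fails if it takes over 58 s, if anything falls off the work surface, if the arm or the gripper's body presses on something with over 40 N, if the wrist force passes 120 N, or if a joint passes its speed limit or range.

## Working session

There is one attempt and no reset: what is moved stays moved. The work goes in short steps, Python scripts to look and compute and a shell command to move; the robot and the scene stay as the last step left them, time stands still between calls to the robot, and variables do not carry over. Pictures are saved under pics/ and viewed, at most 10 in all, crops included, and the job is handed in when it is done.

```bash
mkdir -p pics
cat > h.py <<'E'
import numpy as np, cv2
from plant import *
from scipy.spatial.transform import Rotation as R
def ray(m,px,fish=False):
    f=200/np.tan(np.radians(m['fov_y']/2)); P=np.array(m['pose'])
    d=np.array([px[0]-m['cx'],px[1]-m['cy']])/f
    if fish:
        r=np.hypot(*d); s=np.sin(r)/r if r>1e-9 else 1; v=np.array([d[0]*s,-d[1]*s,-np.cos(r)])
    else: v=np.array([d[0],-d[1],-1.])
    v=P[:3,:3]@v; return P[:3,3],v/np.linalg.norm(v)
def atz(m,px,z,fish=False):
    o,v=ray(m,px,fish); return o+v*(z-o[2])/v[2]
def tri(rs):
    A=np.zeros((3,3));b=np.zeros(3)
    for o,v in rs:
        M=np.eye(3)-np.outer(v,v);A+=M;b+=M@o
    p=np.linalg.solve(A,b); return p,[np.linalg.norm((np.eye(3)-np.outer(v,v))@(p-o)) for o,v in rs]
def save(n,img): cv2.imwrite('pics/'+n+'.png',img[:,:,::-1])
E
python3 - <<'E'
from h import *
np.set_printoptions(precision=1,suppress=True)
ims=[]
for c in ('scene','top','wrist'):
    m=camera_model(c); im=capture(c); ims.append(im)
    print(c,m['fov_y'],{k:v for k,v in m.items() if k not in('fov_y','pose','cx','cy')}); print(np.array(m['pose']))
    for t in('hitch_pin','cross_hole','loop_bar'):
        for d in pinpoint(c,t)[:3]: print(t,d['location'],round(d['score'],2), atz(m,d['location'],{'hitch_pin':10,'cross_hole':120,'loop_bar':143}[t],c=='wrist'))
save('a',cv2.resize(np.vstack(ims[:2]),(480,600)));save('s',ims[0]);save('t',ims[1])
o=get_obs();print(o['tool_pos'],o['tcp_rot'],o['grip_width'])
E
```

```text
scene 46.5365104510508 {}
[[  -0.5   -0.7    0.6 1028.3]
 [   0.9   -0.4    0.3  199.2]
 [  -0.     0.6    0.8  751. ]
 [   0.     0.     0.     1. ]]
cross_hole [430.0, 244.6] 0.88 [562.  133.8 120. ]
top 43.40564754016307 {}
[[  0.    1.   -0.2 393.2]
 [ -1.    0.   -0.  -95.5]
 [ -0.    0.2   1.  919.7]
 [  0.    0.    0.    1. ]]
hitch_pin [467.0, 214.0] 0.87 [ 534.8 -350.7   10. ]
cross_hole [183.9, 188.8] 0.68 [555.1 138.  120. ]
loop_bar [486.4, 165.4] 0.95 [ 592.2 -347.4  143. ]
wrist 65.70646984690485 {}
[[   0.3    0.9    0.3  218.6]
 [  -1.     0.3    0.1 -484.9]
 [   0.    -0.3    1.   384.3]
 [   0.     0.     0.     1. ]]
[ 141.  -505.7  226.7] [3.1 0.  0.3] 91.54524421506258
```

View pics/s.png

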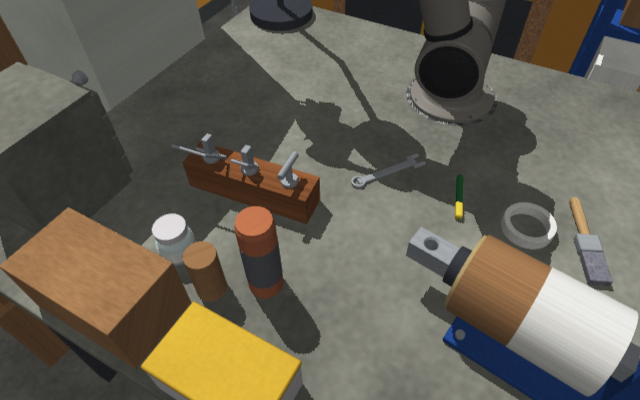

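View pics/t.png

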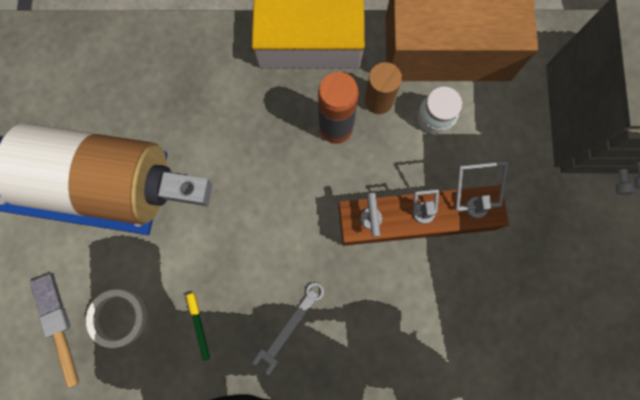

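The scene view shows the wooden rack with three pins at about (250,175), and the shaft with its hole at (430,245). In the top view the big-loop pin is at the rack's right end (about 480,206, bar at 483,165), leaning towards world +x. The shaft hole is at (186,189), with its free end to the right (-y).

Run:
```python
from h import *
np.set_printoptions(precision=1,suppress=True)
m=camera_model('top');s=camera_model('scene')
print('hole',tri([ray(m,(183.9,188.8)),ray(s,(430,244.6))]))
a,b=atz(m,(460,167),143),atz(m,(506,164),143);print('bar',a,b,'pin yaw',np.degrees(np.arctan2(*(b-a)[[1,0]]))+90)
a,b=atz(m,(341,200),72),atz(m,(503,186),72);print('rack yaw',np.degrees(np.arctan2(*(b-a)[[1,0]]))+90)
a,b=atz(m,(163,172),120),atz(m,(211,178),120);print('shaft far edge',a,b,np.degrees(np.arctan2(*(a-b)[[1,0]])))
a,b=atz(m,(160,200),120),atz(m,(208,204),120);print('shaft near edge',a,b,np.degrees(np.arctan2(*(a-b)[[1,0]])))
print('tab top',atz(m,(487,203),130),'collar',atz(m,(478,207),80))
for c in('top','scene'):
  for r in pinpoint(c,'hitch_pin')[:2]+search_frame(c,'hitch_pin')[:3]: print(c,r['location'],r['score'])
o=get_obs();print(o['tool_pos'],np.degrees(o['tcp_rot']))
```

```text
hole (array([557.1, 136.2, 115.6]), [np.float64(3.237407988205001), np.float64(3.2374079882049127)])
bar [ 589.2 -305.8  143. ] [ 594.7 -378.3  143. ] pin yaw 4.264227704137156
rack yaw 5.5127378405005345
shaft far edge [583.1 174.4 120. ] [573.6  94.5 120. ] 83.2119246654408
shaft near edge [536.2 176.  120. ] [530.3  97.1 120. ] 85.70758934512887
tab top [ 534.1 -349.3  130. ] collar [ 536. -350.   80.]
top [467.0, 214.0] 0.87
top [478.7, 200.0] 0.69
scene [203.6, 149.9] 0.73
[ 141.  -505.8  226.8] [180.    0.   15.6]
```

```bash
python3 -m pendant '[0,0,0,0,0,0.9,-1,0,0,0,0,0,0.9,-1,0,0,0,0,0,0.85,-1,0.96,-0.35,0,0,0,0,-1,0.96,-0.35,0,0,0,0,-1,0.96,-0.35,0,0,0,0,-1,0.96,-0.35,0,0,0,0,-1,0.96,-0.35,0,0,0,0,-1,0.96,-0.35,0,0,0,0,-1,0.96,-0.35,0,0,0,0,-1,0.96,-0.35,0,0,0,0,-1,0.96,-0.35,0,0,0,0,-1]'
python3 -m pendant '[0.96,-0.35,0,0,0,0,-1,0.96,-0.35,0,0,0,0,-1,0.96,-0.35,0,0,0,0,-1,0,0,0,0,0,0,-1,0,0,0,0,0,0,-1,0,0,0,0,0,0,-1]'
python3 - <<'E'
from h import *
np.set_printoptions(precision=1,suppress=True)
m=camera_model('wrist');im=capture('wrist');save('w1',im)
o=get_obs();print(o['tool_pos'],np.degrees(o['tcp_rot']))
for t,z in(('hitch_pin',10),('loop_bar',143)):
    for d in pinpoint('wrist',t)[:2]: print(t,d['location'],round(d['score'],2),atz(m,d['location'],z,True))
E
```

```text
time: 2.0
tool_pos: [392.1, -388.5, 226.8]
tcp_rot: [3.141, -0.0, 0.087]
contact_force: [-0.3, -0.5, 0.6]
grip_width: 92.0
finger_force: 0.0
time: 2.6
tool_pos: [473.6, -350.6, 226.7]
tcp_rot: [3.142, 0.001, 0.086]
contact_force: [-0.8, -0.5, 0.1]
grip_width: 92.0
finger_force: 0.0
[ 473.5 -350.8  226.8] [180.    0.    4.9]
hitch_pin [319.5, 121.5] 0.8 [ 536.1 -350.2   10. ]
loop_bar [319.5, 58.2] 0.66 [ 591.9 -343.7  143. ]
```

View pics/w1.png

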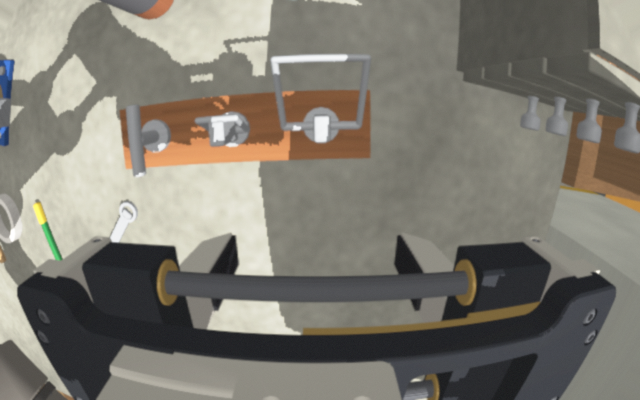

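The wrist view shows the big-loop pin: tab at (320,127), bar from (274,59) to (368,56), square with the tool to about 1°. That gives the pin at (536,-350), which agrees with the top camera.

```bash
python3 -m pendant '[0.96,0.075,0,0,0,-0.1,-0.4,0.96,0.075,0,0,0,-0.1,-0.4,0,0,0,0,0,0,-0.4,0,0,0.7,0,0,0,-0.4,0,0,0.7,0,0,0,-0.4,0,0,0.7,0,0,0,-0.4,0,0,0.7,0,0,0,-0.4,0,0,0.7,0,0,0,-0.4,0,0,0.3,0,0,0,-0.4,0,0,0.2,0,0,0,-0.4,0,0,0.15,0,0,0,-0.4,0,0,0,0,0,0,-0.4]'
python3 - <<'E'
from h import *
save('w2',capture('wrist'));save('s2',capture('scene')[100:250,120:360].repeat(3,0).repeat(3,1))
E
```

```text
time: 3.95
tool_pos: [532.1, -349.8, 102.5]
tcp_rot: [3.141, -0.0, 0.101]
contact_force: [0.4, 0.2, 0.0]
grip_width: 64.3
finger_force: 0.0
```

View pics/w2.png

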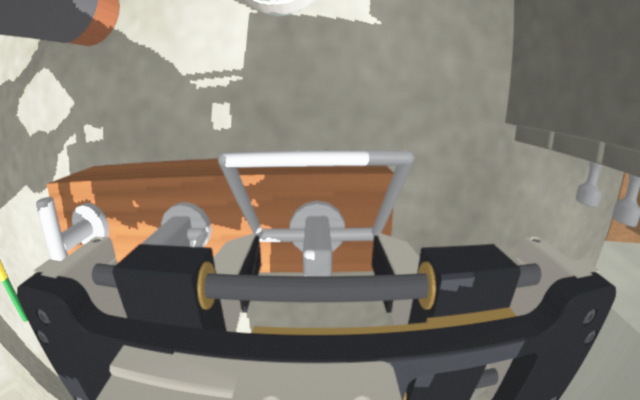

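The fingers straddle the tab at (317,265), clear of the loop legs. Close and lift.

```bash
python3 -m pendant '[0,0,0,0,0,0,1,0,0,0,0,0,0,1,0,0,0,0,0,0,1,0,0,0,0,0,0,1,0,0,0,0,0,0,1,0,0,0,0,0,0,1,0,0,0,0,0,0,1,0,0,-0.3,0,0,0,1,0,0,-0.7,0,0,0,1,0,0,-0.9,0,0,0,1,0,0,-0.9,0,0,0,1,0,0,-0.9,0,0,0,1]'
python3 -m pendant '[0,0,-0.9,0,0,0,1,0,0,-0.6,0,0,0,1,0,0,0,0,0,0,1,0,0,0,0,0,0,1]'
python3 - <<'E'
from h import *
np.set_printoptions(precision=1,suppress=True)
m=camera_model('wrist');im=capture('wrist');save('w3',im)
o=get_obs();P=np.array(o['tool_pos']);print(P,np.degrees(o['tcp_rot']),np.degrees(o['joint_positions']))
E
```

```text
time: 5.25
tool_pos: [531.9, -349.3, 214.5]
tcp_rot: [-3.141, 0.0, 0.101]
contact_force: [-0.3, -0.3, -2.4]
grip_width: 13.6
finger_force: 30.0
time: 5.65
tool_pos: [531.9, -349.3, 257.8]
tcp_rot: [-3.141, 0.0, 0.101]
contact_force: [-0.3, -0.3, -2.6]
grip_width: 13.4
finger_force: 30.0
[ 531.6 -349.1  256.9] [-179.9    0.1    5.8] [-40.2  30.7  64.8  -0.   84.6  44. ]
```

View pics/w3.png

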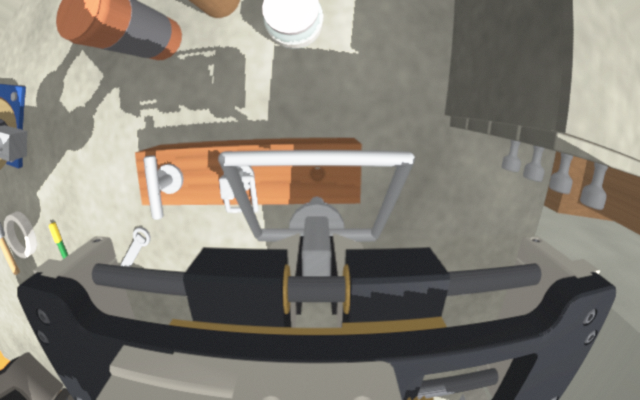

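Pin is held upright with the loop folded back (bar at row 160); its rack hole is empty at (317,173). Carry it to a stand-off short of the shaft.

```bash
python3 -m pendant '[0.05,-0.3,0,0,0,0,1,0.12,-0.6,0,0,0,0,1,0.13,-0.9,0,0,0,0,1,0.13,-0.9,0,0,0,0,1,0.13,-0.9,0,0,0,0,1,0.13,-0.9,0,0,0,0,1,0.13,-0.9,0,0,0,0,1,0.13,-0.9,0,0,0,0,1,0.13,-0.9,0,0,0,0,1,0.13,-0.9,0,0,0,0,1,0.13,-0.9,0,0,0,0,1,0.13,-0.9,0,0,0,0,1]'
python3 -m pendant '[0.13,-0.9,0,0,0,0,1,0.13,-0.9,0,0,0,0,1,0.13,-0.9,0,0,0,0,1,0.1,-0.6,0,0,0,0,1,0.1,-0.36,0,0,0,0,1,0,0,0,0,0,-0.5,1,0,0,0,0,0,-1,1,0,0,0,0,0,-1,1,0,0,0,0,0,-1,1,0,0,0,0,0,-1,1,0,0,0,0,0,-1,1,0,0,0,0,0,-1,1]'
python3 -m pendant '[0,0,0,0,0,-1,1,0,0,0,0,0,-1,1,0,0,0,0,0,-1,1,0,0,0,0,0,-1,1,0,0,0,0,0,-1,1,0,0,0,0,0,-1,1,0,0,0,0,0,-1,1,0,0,0,0,0,-1,1,0,0,0,0,0,-1,1,0,0,0,0,0,-1,1,0,0,0,0,0,-1,1,0,0,0,0,0,-1,1]'
python3 -m pendant '[0,0,0,0,0,-1,1,0,0,0,0,0,-0.2,1,0,0,0,0,0,0,1,0,0,0,0,0,0,1]'
cat > look.py <<'E'
from h import *
import sys
np.set_printoptions(precision=1,suppress=True)
m=camera_model('wrist');o=get_obs();im=capture('wrist');save(sys.argv[1],im)
print(o['tool_pos'],np.degrees(o['tcp_rot']))
for d in pinpoint('wrist','cross_hole')[:2]: print('w',d['location'],round(d['score'],2),atz(m,d['location'],120,True))
for c in('top','scene'):
    capture(c)
    for d in pinpoint(c,'cross_hole')[:1]: print(c,d['location'],round(d['score'],2),atz(camera_model(c),d['location'],120))
    for d in pinpoint(c,'hitch_pin')[:1]: print(c,'pin',d['location'],round(d['score'],2),atz(camera_model(c),d['location'],o['tool_pos'][2]-92.5))
E
python3 look.py w4
```

```text
time: 6.9
tool_pos: [545.3, -46.9, 257.8]
tcp_rot: [-3.141, 0.001, 0.102]
contact_force: [-0.1, -0.5, -1.2]
grip_width: 13.7
finger_force: 30.0
time: 8.1
tool_pos: [552.2, 61.8, 257.9]
tcp_rot: [-3.141, 0.001, 0.557]
contact_force: [0.1, -0.7, -2.5]
grip_width: 13.9
finger_force: 30.0
time: 9.3
tool_pos: [552.2, 61.8, 257.9]
tcp_rot: [-3.141, 0.0, 1.395]
contact_force: [-0.2, 0.5, -2.5]
grip_width: 13.4
finger_force: 30.0
time: 9.7
tool_pos: [552.5, 61.5, 258.1]
tcp_rot: [-3.141, 0.0, 1.475]
contact_force: [-0.3, -0.4, -2.7]
grip_width: 13.6
finger_force: 30.0
[552.5  61.5 258.1] [-180.     0.    84.5]
w [313.2, 112.1] 0.89 [558.  134.9 120. ]
scene [432.7, 243.0] 0.87 [556.9 136.5 120. ]
scene pin [393.9, 207.8] 0.61 [555.2  61.4 165.6]
```

View pics/w4.png

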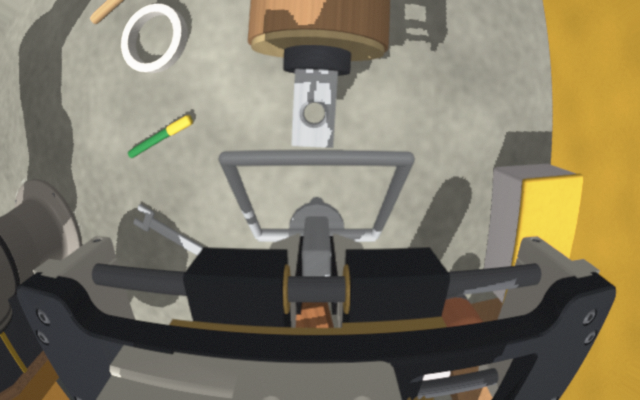

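The wrist view shows the shaft with its hole at (314,112), right ahead of the bar, with the loop still folded back. Next I'll check the shaft's yaw from its edges.

Run:
```python
from h import *
np.set_printoptions(precision=1,suppress=True)
m=camera_model('wrist');im=cv2.imread('pics/w4.png')
for a,b in(((295.5,70),(292,146)),((337,70),(334.5,146))):
    p,q=atz(m,a,120,True),atz(m,b,120,True);print(p,q,np.degrees(np.arctan2(*(p-q)[[1,0]])))
g=cv2.cvtColor(im,cv2.COLOR_BGR2GRAY)
cv2.imwrite('pics/w4c.png',cv2.resize(im[60:240,210:430],None,fx=3.4,fy=3.3,interpolation=cv2.INTER_CUBIC)[:, :])
# collar outline -> pin axis check
for t in((300,215),(342,215)): print(atz(m,t,258.1-92.5+70,True))
```

```text
[545.5 176.7 120. ] [534.8 104.4 120. ] 81.56975383638752
[584.2 173.1 120. ] [575.4 100.5 120. ] 83.10923217666416
[545.2  75.3 235.6]
[571.2  72.8 235.6]
```

View pics/w4c.png

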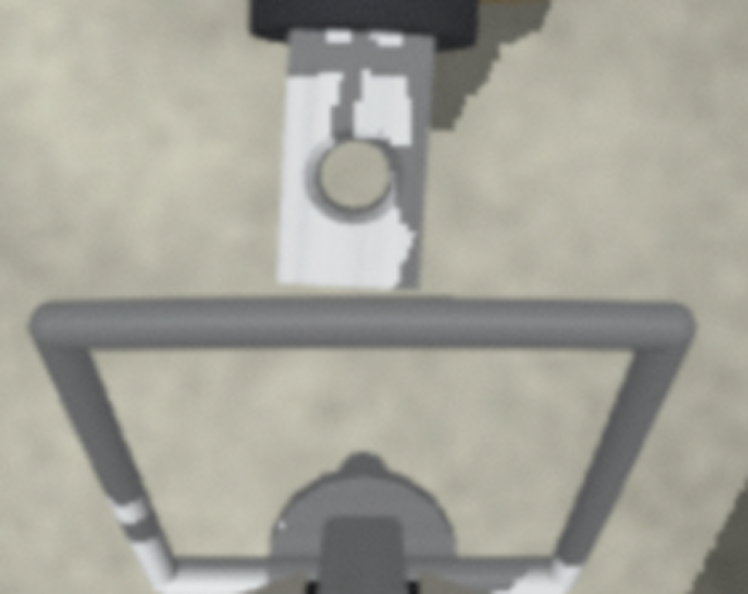

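Shaft yaw is about 82.5°, so I'll turn the pin by 2°. The crop gives the hole at full-picture (314,113), the collar centre at (317,230) and the bar centre at (317,158).

Run:
```python
from h import *
np.set_printoptions(precision=1,suppress=True)
m=camera_model('wrist');o=get_obs();P=np.array(o['tool_pos']);T=R.from_euler('xyz',o['tcp_rot'])
print(m['cx'],m['cy'])
for n,px,z in(('bar',(317,158),298.6),('collar',(317,226),235.6),('hole',(314,113),120)):
    q=atz(m,px,z,True);print(n,q,'in tool',T.inv().apply(q-P))
yaw=np.radians(82.5)
for h in((557.4,135.4),(558,134.7)):
    t=np.array([*h,0])-4.2*np.array([np.cos(yaw),np.sin(yaw),0]);t[2]=P[2]
    T2=R.from_euler('xyz',[np.pi,0,yaw]);print('after turn +0.5 move tool',T2.inv().apply(t-P))
```

```text
316.08845727556246 198.6581113170153
bar [559.8 120.3 298.6] in tool [ 59.3   1.5 -40.4]
collar [555.   66.9 235.6] in tool [ 5.8  1.8 22.6]
hole [558.8 133.9 120. ] in tool [ 72.8  -0.8 138.2]
after turn +0.5 move tool [69.8 -5.  -0. ]
after turn +0.5 move tool [69.2 -4.3 -0. ]
```

```bash
python3 -m pendant '[0,0,0,0,0,0.5,1,0.4,-0.03,0,0,0,0,1,0.7,-0.05,0,0,0,0,1,0.7,-0.05,0,0,0,0,1,0.4,-0.03,0,0,0,0,1,0.117,0,0,0,0,0,1,0,0,0.6,0,0,0,1,0,0,0.5,0,0,0,1,0,0,0.13,0,0,0,1,0,0,0,0,0,0,1,0,0,0,0,0,0,1]'
python3 - <<'E'
from h import *
np.set_printoptions(precision=1,suppress=True)
s=capture('scene')[170:290,370:530];t=capture('top')[130:250,110:270];print(get_obs()['tool_pos'])
save('st',cv2.resize(np.hstack([s,t]),None,fx=2.5,fy=2.5,interpolation=cv2.INTER_CUBIC))
E
```

```text
time: 11.2
tool_pos: [557.4, 130.8, 222.1]
tcp_rot: [3.14, -0.0, 1.441]
contact_force: [-0.6, 0.9, -2.1]
grip_width: 13.8
finger_force: 30.0
[557.4 130.8 222.2]
```

View pics/st.png

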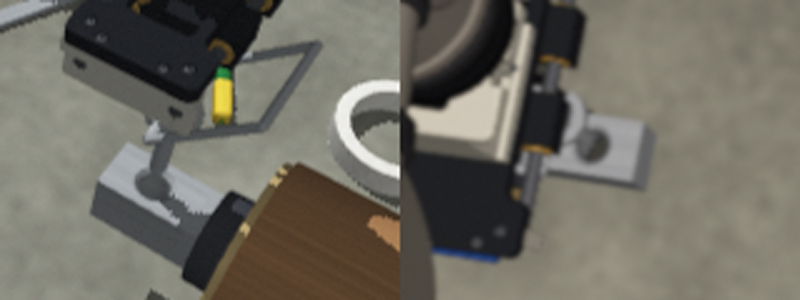

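The scene crop shows the shank tip right above the hole (crop 155,182). Lower it.

```bash
python3 -m pendant '[0,0,0.2,0,0,0,1,0,0,0.2,0,0,0,1,0,0,0.2,0,0,0,1,0,0,0.2,0,0,0,1,0,0,0.2,0,0,0,1,0,0,0,0,0,0,1]'
```

```text
time: 11.9
tool_pos: [556.3, 130.9, 190.1]
tcp_rot: [-3.139, 0.001, 1.441]
contact_force: [0.3, 0.1, -1.7]
grip_width: 14.0
finger_force: 30.0
```

```bash
python3 -m pendant '[0,0,0.2,0,0,0,1,0,0,0.2,0,0,0,1,0,0,0.2,0,0,0,1,0,0,0.2,0,0,0,1,0,0,0.2,0,0,0,1,0,0,0.1,0,0,0,1,0,0,0,0,0,0,1]'
```

```text
time: 12.6
tool_pos: [556.6, 130.9, 157.7]
tcp_rot: [-3.141, 0.0, 1.441]
contact_force: [0.5, 0.1, -2.9]
grip_width: 14.2
finger_force: 30.0
```

```bash
python3 -m pendant '[0,0,0.1,0,0,0,1,0,0,0.1,0,0,0,1,0,0,0,0,0,0,1]'
```

```text
time: 12.9
tool_pos: [556.7, 130.9, 151.9]
tcp_rot: [-3.141, 0.0, 1.441]
contact_force: [-0.0, -0.1, -1.9]
grip_width: 13.7
finger_force: 30.0
```

```bash
python3 -m pendant '[0,0,0.06,0,0,0,1,0,0,0.06,0,0,0,1,0,0,0.06,0,0,0,1,0,0,0,0,0,0,1]'
```

```text
time: 13.3
tool_pos: [557.2, 130.9, 150.0]
tcp_rot: [3.139, -0.0, 1.441]
contact_force: [-6.0, -2.0, 17.6]
grip_width: 14.0
finger_force: 30.0
```

Seated (17 N upward, tip about at full depth). Release and rise.

```bash
python3 -m pendant '[0,0,-0.05,0,0,0,1,0,0,0,0,0,0,-0.4,0,0,0,0,0,0,-0.4,0,0,0,0,0,0,-0.4,0,0,0,0,0,0,-0.4,0,0,0,0,0,0,-0.4,0,0,-0.3,0,0,0,-0.4,0,0,-0.5,0,0,0,-0.4,0,0,-0.6,0,0,0,-0.4,0,0,-0.7,0,0,0,-0.4,0,0,-0.6,0,0,0,-0.4,0,0,0,0,0,0,-0.4]'
python3 - <<'E'
from h import *
np.set_printoptions(precision=1,suppress=True)
o=get_obs();P=np.array(o['tool_pos']);T=R.from_euler('xyz',o['tcp_rot'])
m=camera_model('wrist');im=capture('wrist');w=im[60:260,200:440]
for t,z in(('loop_bar',191),):
    for d in pinpoint('wrist',t)[:1]: q=atz(m,d['location'],z,True);print(t,d['location'],round(d['score'],2),q,T.inv().apply(q-P))
s=capture('scene')[150:290,370:538]
save('v',np.hstack([cv2.resize(w,(432,360)),cv2.resize(s,(360,300))[:,:][np.r_[0:300,[299]*60]]]))
E
```

```text
time: 14.5
tool_pos: [558.3, 131.1, 232.6]
tcp_rot: [3.136, -0.001, 1.441]
contact_force: [-0.0, 0.2, 0.2]
grip_width: 64.4
finger_force: 0.0
loop_bar [311.7, 138.5] 0.75 [564.5 189.2 191. ] [58.4 -1.6 41.7]
```

View pics/v.png

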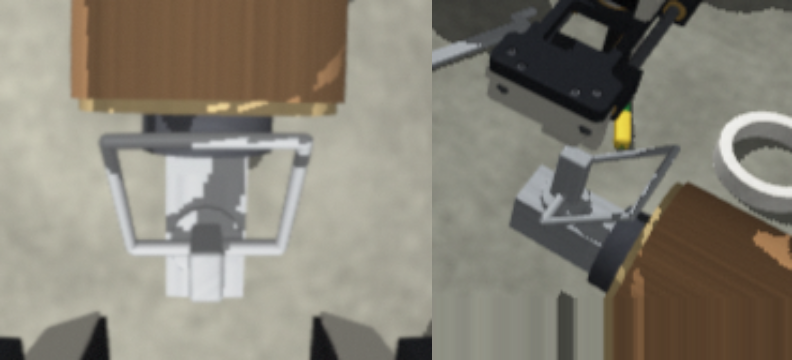

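The pin is seated upright in the shaft and its loop is folded back towards the tube (bar at crop (205,142)). Now shut the fingers and go behind the bar.

```bash
python3 -m pendant '[0.3,0,0,0,0,0,1,0.6,-0.02,0,0,0,0,1,0.8,-0.02,0,0,0,0,1,0.7,-0.02,0,0,0,0,1,0.4,0,0,0,0,0,1,0,0,0,0,0,0,1,0,0,0.4,0,0,0,1,0,0,0.6,0,0,0,1,0,0,0.5,0,0,0,1,0,0,0.15,0,0,0,1,0,0,0,0,0,0,1]'
```

```text
time: 15.75
tool_pos: [565.5, 213.6, 178.8]
tcp_rot: [-3.14, 0.001, 1.44]
contact_force: [-0.5, 0.2, -0.2]
grip_width: 0.5
finger_force: 0.0
```

```bash
python3 -m pendant '[-0.2,0,-0.1,0,0,0,1,-0.3,0,-0.1,0,0,0,1,-0.3,0,-0.1,0,0,0,1,-0.3,0,-0.1,0,0,0,1,-0.3,0,0,0,0,0,1,-0.3,0,0,0,0,0,1,-0.3,0,0,0,0,0,1,-0.3,0,0,0,0,0,1,-0.2,0,0,0,0,0,1,0,0,0,0,0,0,1]'
python3 - <<'E'
from h import *
capture('wrist')
for t in('loop_bar',):
    for d in pinpoint('wrist',t)[:2]: print(t,d['location'],d['score'])
E
```

```text
time: 16.75
tool_pos: [556.2, 139.2, 191.8]
tcp_rot: [-3.141, 0.0, 1.44]
contact_force: [0.7, 0.7, -0.2]
grip_width: 0.1
finger_force: 0.0
```

```bash
python3 -m pendant '[-0.3,0,0,0,0,0,1,-0.3,0,0,0,0,0,1,-0.2,0,0,0,0,0,1,0,0,0,0,0,0,1,0,0,0,0,0,0,1,0,0,0,0,0,0,1,0,0,0,0,0,0,1,0,0,0,0,0,0,1,0,0,0,0,0,0,1,0,0,0,0,0,0,1,0,0,0,0,0,0,1,0,0,0,0,0,0,1]'
python3 -m pendant '[0,0,-0.3,0,0,0,1,0,0,-0.6,0,0,0,1,0,0,-0.9,0,0,0,1,0,0,-0.9,0,0,0,1,-0.9,0,0,0,0,0,1,-0.9,0,0,0,0,0,1,-0.9,0,0,0,0,0,1,0,0,0,0,0,0,1,0,0,0,0,0,0,1,0,0,0,0,0,0,1,0,0,0,0,0,0,1,0,0,0,0,0,0,1]'
python3 - <<'E'
from h import *
im=capture('scene')
print([(d['location'],d['score']) for d in pinpoint('scene','loop_bar')[:2]])
w=capture('wrist')
save('v2',np.hstack([cv2.resize(im[170:290,370:530],(400,300)),cv2.resize(w,(400,300))]))
E
```

```text
time: 18.05
tool_pos: [553.2, 116.3, 191.9]
tcp_rot: [3.142, 0.0, 1.441]
contact_force: [-0.1, -0.7, -0.2]
grip_width: 0.6
finger_force: 0.0
time: 19.25
tool_pos: [542.8, 36.7, 272.9]
tcp_rot: [-3.142, -0.0, 1.442]
contact_force: [-0.5, 0.7, -0.6]
grip_width: 0.2
finger_force: 0.0
[([413.9, 257.3], 0.46)]
```

View pics/v2.png

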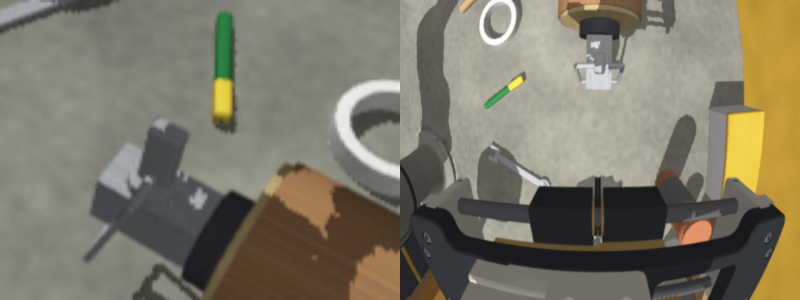

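The loop has swung over: its near leg runs from (150,180) to (85,258) in the scene crop. I'll check the angle by projecting the leg's end.

Run:
```python
from h import *
m=camera_model('scene');P=np.array(m['pose']);f=200/np.tan(np.radians(m['fov_y']/2))
yaw=np.radians(83);X=np.array([np.cos(yaw),np.sin(yaw),0]);Y=np.array([-X[1],X[0],0]);H=np.array([557.5,135.5,134])
for sy in(-36,36):
  for a in(0,2.8,3.0,3.2,3.4,3.665):
    r=0 if a==0 else 80; t=np.pi/4-a
    p=H+sy*Y+r*(np.sin(t)*X+np.array([0,0,np.cos(t)]))
    c=P[:3,:3].T@(p-P[:3,3]); u=m['cx']+f*c[0]/-c[2];v=m['cy']-f*c[1]/-c[2]
    print(sy,a,[round((u-370)*2.5),round((v-170)*2.5)])
python3=0
im=capture('scene');print([(d['location'],d['score']) for d in pinpoint('scene','loop_bar')[:1]])
```

```text
-36 0 [132, 208]
-36 2.8 [29, 184]
-36 3.0 [38, 201]
-36 3.2 [50, 219]
-36 3.4 [65, 235]
-36 3.665 [88, 256]
36 0 [184, 134]
36 2.8 [82, 117]
36 3.0 [90, 134]
36 3.2 [101, 151]
36 3.4 [115, 167]
36 3.665 [138, 186]
[([415.1, 260.8], 0.47)]
```

The leg's end at (85,258) matches 3.665 rad (88,256), so the loop is shut. The gripper is well clear.

```bash
python3 -c "
from plant import *
print(close_job())"
```

```text
the job is handed in; nothing more can be done
None
```

The big-looped hitch pin is fully down in the cross hole, its loop has swung shut around the shaft end (about 3.66 rad judged from the picture), and I handed the job in at about 19 s with the gripper clear; the hand-in returned no verdict.

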